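# Unclip the filter box cover

## Task

Open the filter box with the orange snap tabs so that its filter can be inspected: squeeze the two orange tabs together between the fingers to unclip the cover, lift the cover off and set it down, right way up, in the middle of the square white dish, letting go only once it stands on the dish. Leave the box with the blue tabs shut.

Things in the scene. Friction and masses are not known exactly. Their poses are not given: they have to be found in the camera images.
- orange_cover: white clip-on cover with orange tabs, 0.12 kg. Origin: middle, at the underside of its 2 feet (18x42 mm, at x=+-33 mm); z up, x along the box, y from tab to tab. Above the origin: feet 0-20 mm, plate 124x86 mm (x, y) at 20-26 mm, tabs up to 60 mm. Clipped on, the origin is 28 mm over the worktop and the feet are 20 mm deep in the box, 2 mm play. Held by the squeezed tabs it can be carried; it stands on its feet.
- orange_tab_left (a joint): orange spring tab on the cover's +y side: 0 = out (hooked on the box), grows to 0.008 m at its stop as it is pushed toward the cover's middle; unhooked from 0.005 m on. 2 N to start, 5.2 N at the stop; springs back. The two upright tabs, 34 mm wide along x, 6 mm thick, stand at x=0: 54 mm over their outer faces when out, 38 mm squeezed home.
- orange_tab_right (a joint): orange spring tab on the cover's -y side: 0 = out (hooked on the box), grows to 0.008 m at its stop as it is pushed toward the cover's middle; unhooked from 0.005 m on. 2 N to start, 5.2 N at the stop; springs back. Otherwise as the left one.
- orange_box: grey filter box under the orange-tabbed cover, screwed down, 130x92x48 mm (x, y, z), hose barbs on both ends along x (178 mm over all). Origin: middle of its underside, on the worktop; axes as the cover's. The cover's plate rests on its top; inside is a white filter.
- dish: square white dish, 230x230x19 mm, loose, 0.42 kg, with a low rim. Origin: its middle, at its underside; z up, x and y along its sides. The flat floor, 168x168 mm, is 4 mm above the origin, the rim's top 19 mm.
- blue_cover: cover of the other filter box: the same in size, shape, origin and axes as the orange-tabbed one but with blue tabs; it is to stay clipped on.

How it is judged (in metres and radians):
On the way, in this order (a step that is already met when the one before it is completed fails the run):
1. both orange tabs are squeezed in by at least 4.5 mm while the cover still sits on its box (value of joint each of orange_tab_left, orange_tab_right above 0.0045 m and distance of orange_cover from where it was at the start of the episode below 0.008 m), for 0.1 s.
2. the cover is lifted off, its feet above the box (height (world z) of orange_cover above 0.055 m), for 0.1 s.
3. the cover is brought down onto the dish floor (feet within 14 mm of it, middle within 40 mm of the dish's) with the tabs still squeezed (horizontal distance between orange_cover and dish below 0.04 m and z of orange_cover in the frame of dish below 0.018 m and value of joint any of orange_tab_left, orange_tab_right above 0.003 m).
At the end, for the whole second after the job is handed in: The orange-tabbed cover stands at rest on its feet on the dish's floor, right way up (within 8 degrees), its middle within 40 mm of the dish's middle, its tabs let go and sprung back; the dish lies level; the blue-tabbed cover is still clipped on its box (moved less than 12 mm) (horizontal distance between orange_cover and dish below 0.04 m and z of orange_cover in the frame of dish below 0.009 m and angle between orange_cover's own z axis and vertical below 0.15 rad and value of joint each of orange_tab_left, orange_tab_right below 0.002 m and linear speed of orange_cover below 0.02 m/s and angle between dish's own z axis and vertical below 0.1 rad and distance of blue_cover from where it was at the start of the episode below 0.012 m); the robot touches nothing.
It fails at once if the blue-tabbed cover is taken off or dislodged (distance of blue_cover from where it was at the start of the episode above 0.012 m).
It also fails if it takes over 40 s, if anything falls off the work surface, if the arm or the gripper's body presses on something with over 40 N, if the wrist force passes 120 N, or if a joint passes its speed limit or range.

## Robot

A 6-joint arm with a two-finger parallel gripper is mounted at the origin on a cart in front of the work surface, level with it; the furniture and walls round the work are solid. World frame = base frame: x ahead of the robot, y to its left, z up, the work surface at z = 0. Lengths are in mm, angles in rad, forces in N, time in s.
With the tool pointing down it reaches from about 300 to 775 mm from the base axis. Payload 14.6 kg.
Tool frame: the origin (TCP) lies on the centre line of the jaws, within the pads' length; the fingertips stand 19 mm ahead of it and the grasp point (between the pads) is the TCP (bot.tip_reach is the distance from the TCP to the fingertips, in mm); z points along the fingers, y is the line along which they close (so a half turn about z gives the same grasp; the last joint's range is limited). The gripper opens to 85 mm and grips with 20 to 120 N. Pads are 22 mm wide; open, the fingers measure 114 mm over their backs; the gripper's body (76 mm by 85 mm) begins 54 mm behind the grasp point. The pads swing forward as they close: fully open they stand 13 mm farther back than shut.
Start: joints at [-1.382, 0.3, 1.521, -0, 1.321, -0.067], TCP at [139.154, -532.096, 250.281] pointing down, gripper open.
Joint ranges: [-3.03, 3.03], [-0.79, 2.21], [0.23, 2.52], [-1.04, 4.18], [0, 3.07], [-2.55, 2.55]. Speed limits (rad/s): [2.22, 2.22, 2.57, 3.14, 3.14, 3.14].

## Interface

Orientations are given as a unit quaternion [w, x, y, z].
In Python, from rig import bot gives the robot as it stands. Calls block until the motion is done:
- bot.move_to(position, orientation): joint-space move of the TCP to a pose.
- bot.servo_line(position, attitude=None, speed=150, until_force=None): straight line of the TCP; attitude=None keeps the orientation; speed is the mean speed in mm/s. With until_force (N) it stops when the force on the tool has changed by that much, and returns True; else False.
- bot.move_joints(angles): joint-space move.
- bot.move_gripper(opening, grip_force=None): finger opening in mm; grip_force is the grip in N (None keeps the last); returns when the fingers have stopped.
- bot.dwell(seconds).
- bot.ik(position, orientation): joint angles nearest the present ones, or None.
- bot.read_state(): the state.
- bot.read_camera(name): name is "scene" or "top" or "wrist"; returns a dict with "image" (384x512x3 uint8, blue, green, red), "depth" (384x512 float32, mm along the optical axis (not along the pixel's ray), 0 where there is no reading), "fovy" (degrees; the focal length in pixels is half the picture's height over the tangent of half this angle, whatever the lens; pixels are square), "cx", "cy" (the principal point, pixels), "eye" and "attitude" of the camera in the world; the wrist camera has in their place "mount" (4x4, takes a point from camera to tool coordinates, whose origin is the TCP and whose axes are the flange's). Camera axes: x right, y down, z forward; pixel columns grow to the right and rows downward; lengths in mm; the calibration is good to about 2 mm. The wrist camera is an equidistant fisheye: a pixel r from the principal point sees the ray r / f radians off the axis. A picture is of the moment at which its call begins: read the wrist's pose just before it.
A pose or a line that the arm cannot do raises bot.MotionError and nothing moves.
- bot.finish_job(): hands the job in; it is judged then, once.
The state is a dict: "clock": time; "joint_positions": joint angles; "qvel": joint speeds; "effort": joint torques, N m; "ee_pos": TCP position; "tool_rot": TCP orientation; "ft_force": force on the tool from outside, world axes, zero at the start; "moment": the same for the moment, N m; "grip_width": finger opening in mm; "grip_force": force on a finger pad.
Only numpy, scipy, OpenCV 4.12 (cv2) and the standard library are available. Lean on these libraries where they do the work, as an engineer would, in place of code of your own. Each camera call takes 0.05 s, during which the arm holds its last target. There are 200 camera calls.

## Working session

There is one attempt and no reset: what is moved stays moved. The work goes in short steps, each a Python script; the robot and the scene stay as the last script left them, time stands still between calls to the robot, and variables do not carry over. Pictures are saved under pics/ and viewed, at most 10 in all, crops included, and the job is handed in when it is done.

```bash
mkdir -p pics; python3 - <<'E'
from rig import bot
import cv2,numpy as np
for n in("top","scene"):
    c=bot.read_camera(n); cv2.imwrite(f"pics/{n}0.png",c["image"]); np.savez(f"{n}0.npz",**c)
    print(n,c["fovy"],c["cx"],c["cy"],c["eye"],c["attitude"])
s=bot.read_state();print(s["clock"],s["tool_rot"],s["grip_width"],s["ee_pos"])
E
```

```text
top 46.15187272394448 255.3172312651213 189.89617707927286 [316.41532556  96.42604757 986.42807204] [-0.07502499  0.72440522 -0.68156671  0.07124013]
scene 43.72516958674291 258.28384313593745 196.65689116694375 [ 70.93180595 833.98910287 883.63484571] [ 0.10278353 -0.24131096  0.88980902 -0.37342265]
0.1 [-5.22916968e-04  9.91831917e-01  1.27550677e-01 -2.08015810e-05] 84.75651892962239 [ 139.14380613 -531.90393521  249.77330672]
```

View pics/top0.png

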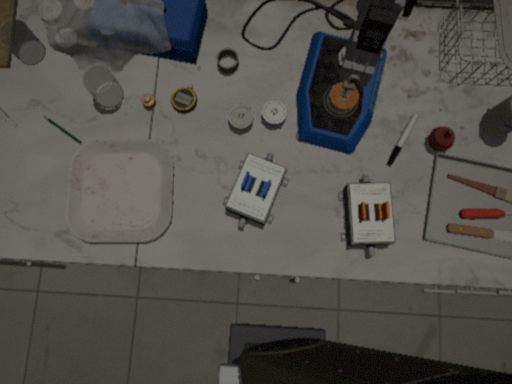

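View pics/scene0.png

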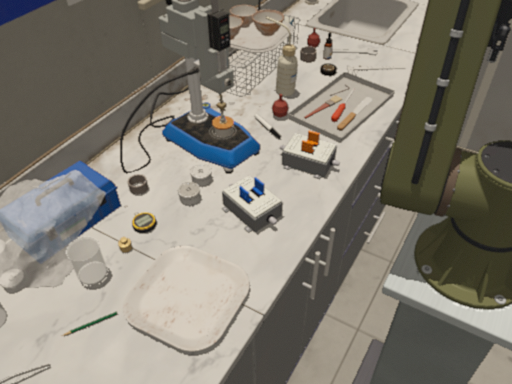

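The top view shows the orange box at about (370,213), its barbs running along the image's vertical. The blue box is at (256,188) and the dish at about (121,190). The scene view confirms this, with the tall dispenser behind the boxes. Next I'll enlarge the crops to measure.

```bash
cat > h.py <<'E'
import numpy as np
from scipy.spatial.transform import Rotation as R
def q2R(q): return R.from_quat([q[1],q[2],q[3],q[0]]).as_matrix()
def onplane(c,uv,z):
    f=192/np.tan(np.radians(float(c["fovy"]))/2)
    d=q2R(c["attitude"])@np.array([(uv[0]-c["cx"])/f,(uv[1]-c["cy"])/f,1]); e=np.array(c["eye"])
    return e+d*(z-e[2])/d[2]
E
python3 - <<'E'
from h import *
import cv2
c=np.load("top0.npz"); im=c["image"]; 
a=cv2.resize(im[165:270,325:415],None,fx=5,fy=5,interpolation=cv2.INTER_CUBIC)
b=cv2.resize(im[130:250,60:185],None,fx=3,fy=4.375*3/4.375,interpolation=cv2.INTER_CUBIC)
o=np.zeros((525,450+375,3),np.uint8);o[:525,:450]=a;o[:360,450:]=b
cv2.imwrite("pics/crop1.png",o[:,:800])
h=cv2.cvtColor(im,cv2.COLOR_BGR2HSV)
m=(cv2.inRange(h,(3,130,60),(22,255,255)))[190:235,350:400]
n,l,s,ce=cv2.connectedComponentsWithStats(m)
for i in range(1,n):
  if s[i,4]>8: print(s[i],ce[i]+[350,190],onplane(c,ce[i]+[350,190],85)[:2])
print(c["depth"][205:220:3,358:386:3].astype(int))
for uv in [(121,190),(370,213)]: print(uv,onplane(c,uv,19),onplane(c,uv,54))
E
```

```text
[12 13  5 17 71] [363.8028169 211.3943662] [ 474.70083817 -114.78593123]
[35 12  4 16 43] [386.79069767 209.51162791] [ 481.40316288 -161.24014097]
[28 14  5 16 62] [380.11290323 211.27419355] [ 476.9596096  -147.74643695]
[[947 923 909 946 946 945 943 939 939 918]
 [946 921 909 944 942 946 946 938 941 917]
 [946 924 910 940   0 941 943 940 938 917]
 [943 923 909 938 942 943 942 941 938 920]
 [939 923 907 942 940 941 938 940 937 916]]
(121, 190) [501.35956475 401.86390173  19.        ] [494.66857804 390.81364879  54.        ]
(370, 213) [ 483.57952161 -143.72095669   19.        ] [ 477.53178842 -135.03282226   54.        ]
```

View pics/crop1.png

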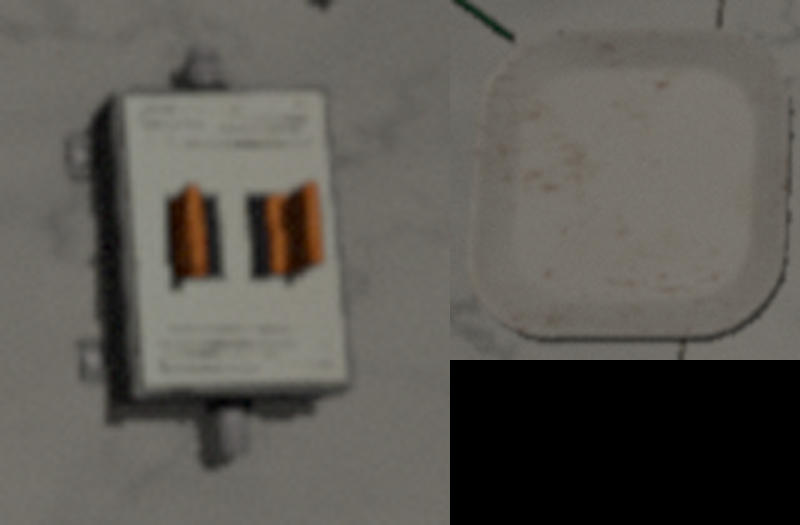

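Plate corners in the crop are about (125,93), (325,90), (348,383) and (143,388). The dish rim spans x 470–790 and y 30–340 in its crop, centred on (630,185), with almost no rotation.

```bash
python3 - <<'E'
from h import *
from rig import bot
import cv2
c=np.load("top0.npz")
P=np.array([onplane(c,(325+u/5-.4,165+v/5-.4),54)[:2] for u,v in[(125,93),(325,90),(348,383),(143,388)]])
print(P,P.mean(0),"sides",[np.linalg.norm(P[i]-P[i-1]) for i in range(4)])
ax=(P[0]+P[1]-P[2]-P[3]); yaw=np.arctan2(ax[1],ax[0]); print("yaw",yaw)
F=[onplane(c,(60+(u-450)/3-.3,130+v/3-.3),19)[:2] for u,v in[(470,185),(790,185),(630,30),(630,340)]]
print(F,np.mean(F,0))
p=P.mean(0)
# tool: z down, y along cover y (=closing)
def down(yaw):
    return R.from_matrix(np.c_[[np.cos(yaw),np.sin(yaw),0],[np.sin(yaw),-np.cos(yaw),0],[0,0,-1]]).as_quat()[[3,0,1,2]]
for y in(yaw,yaw+np.pi):
    for q in([*p,200],[*np.mean(F,0),200]): print(y,bot.ik(q,down(y)))
j=bot.ik([*p,210],down(yaw)) 
bot.move_to([*p,210],down(yaw))
s=bot.read_state(); w=bot.read_camera("wrist"); cv2.imwrite("pics/w0.png",w["image"]); np.savez("w0.npz",**w,pos=s["ee_pos"],rot=s["tool_rot"]); print(w["mount"],w["fovy"],w["cx"],w["cy"],s["clock"],s["ee_pos"],s["tool_rot"])
E
```

```text
[[ 538.88982555  -91.28451479]
 [ 545.3747407  -176.00507658]
 [ 421.61424273 -185.43607158]
 [ 414.39637635 -100.92583967]] [ 480.06879634 -138.41287565] sides [np.float64(124.8662245728468), np.float64(84.96839244227768), np.float64(124.11931568052105), np.float64(84.8179043175868)]
yaw 0.07667523301524239
[array([491.01827554, 520.94892629]), array([505.26847183, 287.69124391]), array([615.95526703, 418.85696568]), array([385.87200682, 390.49303682])] [499.5285053  404.49754318]
0.07667523301524239 [-3.54026738e-01  2.37479117e-01  1.72264292e+00 -4.44089210e-16
  1.18147061e+00  1.14009436e+00]
0.07667523301524239 [ 6.23690796e-01  5.47676954e-01  1.29020563e+00 -4.44089210e-16
  1.30371007e+00  2.11781189e+00]
3.2182678866050356 [-3.54026738e-01  2.37479117e-01  1.72264292e+00 -4.44089210e-16
  1.18147061e+00 -2.00149830e+00]
3.2182678866050356 [ 6.23690796e-01  5.47676954e-01  1.29020563e+00 -4.44089210e-16
  1.30371007e+00 -1.02378076e+00]
[[-3.04325300e-05 -9.55806623e-01 -2.93996087e-01  7.47220691e+01]
 [ 9.99999898e-01 -1.61660131e-04  4.22057649e-04  3.77196786e-01]
 [-4.50932942e-04 -2.93996044e-01  9.55806530e-01 -1.23712077e+02]
 [ 0.00000000e+00  0.00000000e+00  0.00000000e+00  1.00000000e+00]] 65.70646984690485 255.13742142252283 187.9930322317392 1.9917 [ 479.97881852 -139.05509966  210.09052018] [6.73978040e-05 9.99279110e-01 3.79638056e-02 7.75204729e-05]
```

View pics/w0.png

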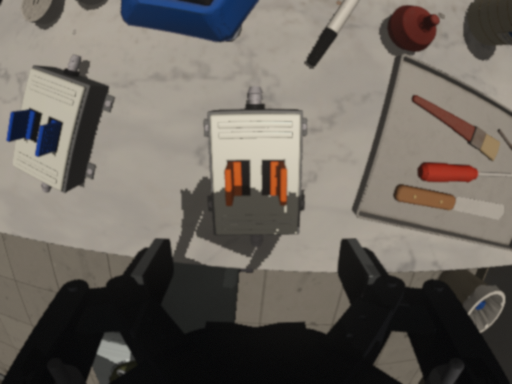

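The wrist view shows the cover straight ahead: plate corners about (209,111), (300,110), (302,235), (213,235), and tab outer edges at u≈226 and 287. I'll check the position from these.

```bash
python3 - <<'E'
from h import *
from rig import bot
w=np.load("w0.npz"); f=192/np.tan(np.radians(w["fovy"]/2)); M=w["mount"]; T=q2R(w["rot"])
def wp(u,v,z):
    a=np.array([u-w["cx"],v-w["cy"]]); r=np.hypot(*a); t=r/f
    d=T@M[:3,:3]@np.r_[a/r*np.sin(t),np.cos(t)]; o=w["pos"]+T@M[:3,3]
    return (o+d*(z-o[2])/d[2])[:2]
P=np.array([wp(u,v,54) for u,v in[(209,111),(300,110),(302,235),(213,235)]])
ax=P[0]+P[1]-P[2]-P[3]
print(P,P.mean(0),np.arctan2(ax[1],ax[0]),[np.linalg.norm(P[i]-P[i-1]) for i in range(4)])
print(wp(226,162,88),wp(287,166,88)); print(bot.tip_reach)
E
```

```text
[[ 540.83251632  -91.52704787]
 [ 548.22036152 -176.58521707]
 [ 420.80994775 -193.59056729]
 [ 413.82076245 -100.17810592]] [ 480.92089701 -140.47023454] 0.10050212184190024 [np.float64(127.3060345208736), np.float64(85.37840713647323), np.float64(128.54024845562657), np.float64(93.67356429988413)]
[ 500.25330309 -113.26623678] [ 500.71617808 -165.15908026]
19.0
```

Both estimates agree to about 2 mm, at (480,-139.5) with yaw 0.08. Next is the descent and squeeze.

```bash
cat >> h.py <<'E'
def down(yaw):
    return R.from_matrix(np.c_[[np.cos(yaw),np.sin(yaw),0],[np.sin(yaw),-np.cos(yaw),0],[0,0,-1]]).as_quat()[[3,0,1,2]]
E
python3 - <<'E'
from h import *
from rig import bot
import cv2
bot.servo_line([480,-139.5,120],down(.08))
print(bot.servo_line([480,-139.5,77],speed=60,until_force=8))
bot.move_gripper(36,25); bot.dwell(.3)
s=bot.read_state(); print(s["clock"],s["ee_pos"],s["grip_width"],s["grip_force"],s["ft_force"])
w=bot.read_camera("wrist"); cv2.imwrite("pics/w1.png",w["image"])
E
```

```text
False
4.4917 [ 480.35455479 -139.48988758   77.8189479 ] 36.42185140539771 18.802342414855957 [-3.14560902  1.58919455  9.94717245]
```

View pics/w1.png

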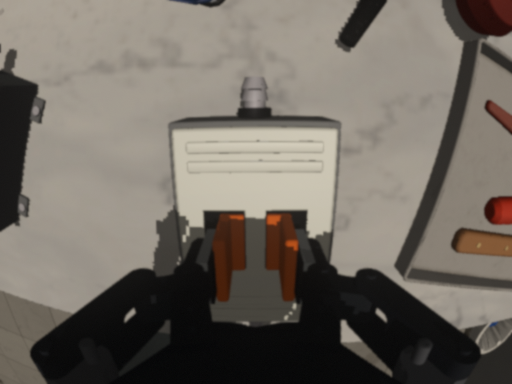

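The fingers hold both tabs at a width of about 36–38 mm, and the cover is still seated. Now I'll firm up the grip and lift.

```bash
python3 - <<'E'
from h import *
from rig import bot
import cv2
bot.move_gripper(30,35)
s=bot.read_state(); print(s["grip_width"],s["grip_force"],s["ft_force"])
bot.servo_line([480,-139.5,110],speed=50)
bot.servo_line([480,-139.5,195],speed=120)
s=bot.read_state(); print(s["clock"],s["ee_pos"],s["grip_width"],s["grip_force"],s["ft_force"])
w=bot.read_camera("scene"); cv2.imwrite("pics/s1.png",w["image"][60:300,180:440].repeat(2,0).repeat(2,1))
E
```

```text
34.93586382188673 33.540955781936646 [-4.23882437  3.09543044 15.30037756]
6.425 [ 479.6787278  -139.37831528  194.2046577 ] 34.031559343861446 35.21371364593506 [-0.26771346 -0.16087605 -1.1515373 ]
```

View pics/s1.png

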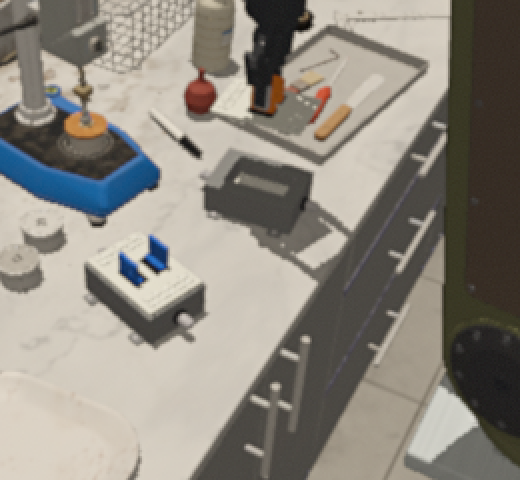

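The box is open at (255,190) in the crop, and the gripper holds the cover. Next I'll carry it over to the dish and lower it.

```bash
python3 - <<'E'
from h import *
from rig import bot
import cv2
bot.servo_line([490,130,200],down(.08),speed=180)
bot.servo_line([499.5,404.5,195],down(.08),speed=180)
bot.servo_line([499.5,404.5,75],speed=80)
bot.dwell(.3)
w=bot.read_camera("top"); cv2.imwrite("pics/t2.png",w["image"][120:260,50:200].repeat(3,0).repeat(3,1))
w=bot.read_camera("scene"); cv2.imwrite("pics/s2.png",w["image"][150:384,60:330].repeat(2,0).repeat(2,1))
print(bot.servo_line([499.5,404.5,49],speed=20,until_force=5))
s=bot.read_state(); print(s["clock"],s["ee_pos"],s["grip_width"],s["grip_force"],s["ft_force"])
w=bot.read_camera("scene"); cv2.imwrite("pics/s3.png",w["image"][150:384,60:330].repeat(2,0).repeat(2,1))
E
```

```text
True
12.7917 [499.5701617  404.5726424   55.02844805] 34.261613082936826 36.86648368835449 [-0.04115173  0.47478478  5.98558238]
```

View pics/s3.png

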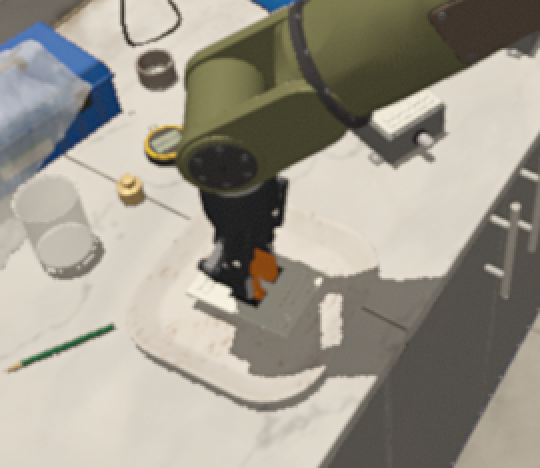

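The cover is inside the dish and the feet touched at TCP z=55, close to the expected 53.5. I'll press it home, open the fingers and withdraw.

```bash
python3 - <<'E'
from h import *
from rig import bot
import cv2
print(bot.servo_line([499.5,404.5,53.5],speed=10,until_force=8))
bot.move_gripper(60); bot.move_gripper(85); s=bot.read_state(); print(s["ee_pos"],s["ft_force"],s["grip_width"])
bot.servo_line([499.5,404.5,110],speed=60)
bot.servo_line([499.5,404.5,260],speed=150)
bot.move_to([400,50,300],down(.08))
s=bot.read_state(); print(s["clock"],s["ft_force"])
w=bot.read_camera("scene"); a=w["image"][150:384,60:330].repeat(2,0).repeat(2,1)
c=bot.read_camera("top"); b=c["image"][120:260,60:180].repeat(2,0).repeat(2,1)
np.savez("t4.npz",**c)
o=np.zeros((468,780,3),np.uint8);o[:,:540]=a;o[:280,540:780]=b;cv2.imwrite("pics/f.png",o)
E
```

```text
False
[499.50401992 404.51192811  53.49535344] [-0.53737283  0.10397803  0.37382596] 84.52656840775623
17.4583 [0.25265755 0.77852692 0.59422144]
```

View pics/f.png

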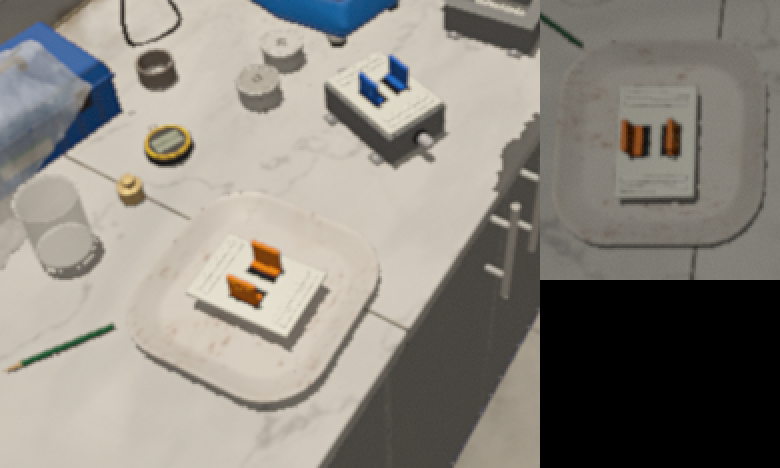

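The cover stands flat and upright in the middle of the dish, with its tabs sprung back. In the top inset, the plate's middle is near (657,142) and the dish's near (660,143). The blue box is untouched.

```bash
python3 -c "
from rig import bot
print(bot.finish_job())"
```

```text
the job is handed in; nothing more can be done
None
```

The orange-tabbed cover is off its box and stands upright in the middle of the dish with its tabs released, the blue-tabbed box is still shut, and the job is handed in (about 17.5 s on the robot's clock); no verdict was returned.

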